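# Ink the hand stamp and hold it flush on the sloped loyalty card

### The arm

A 6-joint arm with a two-finger parallel gripper is mounted at the origin on a cart in front of the work surface, level with it; the furniture and walls round the work are solid. World frame = base frame: x ahead of the robot, y to its left, z up, the work surface at z = 0. Lengths are in m, angles in rad, forces in N, time in s.
With the tool pointing down it reaches from about 0.425 to 0.95 m from the base axis. Payload 3.5 kg.
Tool frame: the origin (TCP) lies at the very end of the fingers, on their centre line; the grasp point (between the pads) lies 19 mm behind it; z points along the fingers, y is the direction in which the jaws open and shut (so a half turn about z gives the same grasp; the last joint's range is limited). The gripper opens to 85 mm and grips with 20 to 120 N. Pads are 22 mm wide; open, the fingers measure 114 mm over their backs; the gripper's body (76 mm by 85 mm) begins 54 mm behind the grasp point. The pads swing forward as they close: fully open they stand 13 mm farther back than shut.
Start: joints at [1.151, 0.286, 1.577, -0, 1.279, -0.15], TCP at [0.18, 0.651, 0.231] pointing down, gripper open.
Joint ranges: [-2.77, 2.77], [-0.9, 2.22], [0.21, 2.48], [-1.53, 4.67], [0.24, 2.81], [-2.84, 2.84]. Speed limits (rad/s): [2.79, 2.79, 3.14, 3.14, 3.14, 3.14].

### API

Orientations are given as a unit quaternion [x, y, z, w].
In Python, from plant import get_state, read_camera, get_calibration, ticket, search_frame, cut_out, pinpoint gives the robot as it stands.
- The arm moves only by the tool move_arm, never from a script. Its argument "plan" is a list that holds one entry, the list of rows, each a list of 7 numbers: the turn, a rotation vector about the tool's x, y, z in degrees, then the shift along the tool's x, y, z in m, then the finger opening in m, from 0 to 0.0854. In form: [[[ax, ay, az, x, y, z, hand], ...]]. A call has exactly 5 rows; each row is the pose to reach, as a shift and turn from the pose measured when the call began, along the tool's axes at that moment; what a row does not reach only later rows make up. A row lasts 1/8 s, in which the tool goes at most 62.5 mm and 10.7 degrees, less where a joint would pass 70% of its speed; a pose out of reach is approached as far as the arm can. A call with a gripper value outside its range is refused whole. The fingers move at their own pace and stop on an object; "force" is the grip in N (left out, the last holds). Time passes only in rows, so rows that repeat a pose let the fingers close, or fill a call up. It gives the time, the measured TCP pose, the force and the opening at its end, in the units of the state.
- get_state(): the state, without advancing time (a new reading comes with each control period).
- read_camera(name): name is "side" or "top"; returns the picture (384x512x3 uint8, red, green, blue); there is no depth.
- get_calibration(name): a dict with "mtx" (3x3 intrinsics, pixels), "extrinsics" (4x4, takes a point from camera to world coordinates). Camera axes: x right, y up, looking along -z (the intrinsics and any distortion apply to the point x, -y, -z); pixel columns grow to the right and rows downward; lengths in m; the calibration is good to about 2 mm. A picture is of the moment at which its call begins. get_calibration takes no time and is no camera call.
- ticket.sign_off(): hands the job in, once; it reports no verdict.
Trained networks look in the newest picture that a camera, given by its name, has taken for a name from the list of things; names that differ only in an ending like _2 or _b are one class to them, and where a whole thing is asked for, a point or a joint stands for the part that bears it (a point fixed in the world has none). Each returns a list of dicts, best first, with "p" (0 to 1); they miss things now and then, are a little off and sometimes report something else, mostly with a low value. They report only what shows in the picture. A call takes as long as a camera call. They do not tell look-alikes from the thing itself.
- search_frame(camera, query): "centre" ([column, row] in pixels, amid what is visible of it).
- cut_out(camera, query): "pixels" (384x512 bool, what is visible of it) and "centre" ([column, row] in pixels, amid what is visible of it).
- pinpoint(camera, query): "centre" ([column, row] in pixels: a listed point, or the origin of a listed thing).
The state is a dict: "time": time; "qpos": joint angles; "dq": joint speeds; "joint_efforts": joint torques, N m; "eef_pos": TCP position; "tcp_rot": TCP orientation; "contact_force": force on the tool from outside, world axes, zero at the start; "wrist_torque": the same for the moment, N m; "opening": opening from 0.0 (shut) to 1.0 (fully open).
Only numpy, scipy, OpenCV 4.12 (cv2) and the standard library are available. Lean on these libraries where they do the work, as an engineer would, in place of code of your own. Each camera call takes 0.05 s, during which the arm holds its last target.

### The job

Take the wooden hand stamp by its handle, press it flat down on the ink pad until the sprung pad is fully down, then lift it off. Tilt the stamp to match the slope of the card rest and press it gently but firmly, flush and straight, on the middle of the paper card, with the long side of the stamp along the long side of the card. Finish while still gripping the stamp and holding it pressed flush against the card; leave the slope of the rest and the things round about as they are.

Things in the scene. Friction and masses are not known exactly. Their poses are not given: they have to be found in the camera images.
- stamp: Loose wooden hand stamp, about 0.14 kg, upright on the counter. Origin: centre of its underside (stamping face); z up through the handle. Rubber die 56 (x) x 36 (y) x 4 mm, mount 60 x 40 mm up to 18 mm height, brass neck to 22 mm, then a dark handle with flat sides, 40 (x) x 24 (y) mm, from 22 to 84 mm height. Grip the handle across its 24 mm (along y).
- ink_tin: Shallow dark steel tin, fixed to the counter, 100 (x) x 80 (y) x 14 mm, walls 3 mm, open at the top. Origin: centre of its underside; z up.
- pad_top (a point): Centre of the top of the grey felt pad, 86 x 66 mm, that stands in the tin on springs; with no load its top is 24 mm above the counter. It moves straight down by 8 mm (to 16 mm height) and then meets a firm stop; that takes about 9 N in all, and it springs back when released. Axes as the tin's.
- ink_pad (a joint): How far the pad is pressed down, m: 0 at rest, 0.008 fully down.
- card_rest: Sloped card rest, fixed to the counter: wooden base 120 (x) x 134 (y) x 8 mm with two thin curved steel guides, one at each side. Origin: centre of its underside; x points from the low front edge of the slope to the high rear edge (seen from above), y to the left.
- card_center (a point): Centre of the top of the paper card, 60 (x, up the slope) x 90 (y) mm, fixed on the rest's sloped plate, 100 x 112 mm. z: normal of the face. The slope, low edge towards the robot, differs from run to run: 0.22 to 0.55 rad from level. Its pivot, 46 mm down the slope from here, is clamped by friction (slips at about 80 N on the card); a lip there stands 5.5 mm above the card.
- cup: White cup with handle, 86 x 102 x 56 mm, a loose bystander behind the rest. Origin: centre of its underside.
- terminal: Dark payment terminal, 165 x 74 x 31 mm, a loose bystander behind the rest. Origin: centre of its underside.
- shaker: Steel cocoa shaker, 43 mm across, 92 mm high, a loose bystander on the robot's right. Origin: centre of its underside.
Mind the look-alikes: they are no part of the job. There is more than one size of the stamp; the one meant has the size given above.

How it is judged:
By the outcome, as a careful person would: the job done as asked, in the order asked, and still so for the second after the job is handed in, while the arm keeps its last pose, push and grip.
It also fails if it takes over 50 s, if anything falls off the work surface, if the arm or the gripper's body presses on something with over 40 N, if the wrist force passes 120 N, or if a joint passes its speed limit or range.

## Working session

There is one attempt and no reset: what is moved stays moved. The work goes in short steps, Python scripts to look and compute and a tool call to move; the robot and the scene stay as the last step left them, time stands still between calls to the robot, and variables do not carry over. Pictures are saved under pics/ and viewed, and the job is handed in when it is done.

Besides the shell and the picture viewer there is one more tool, called after ">>>" as name([rows], argument=value, ...), one row to a line, values as JSON. move_arm: Moves the arm, as the interface text tells. Its arguments: {"type":"object","properties":{"plan":{"type":"array","items":{"type":"array","items":{"type":"array","items":{"type":"number"}}}},"force":{"type":"number"}},"required":["plan"]}

```bash
ls; mkdir -p pics
cat > h.py <<'E'
import numpy as np, cv2
from plant import *
def cam(n):
    c=get_calibration(n); return c
def save(n,f):
    im=read_camera(n); cv2.imwrite('pics/'+f,im[:,:,::-1]); return im
def ray(n,px):
    c=get_calibration(n); K=np.array(c['mtx']); T=np.array(c['extrinsics'])
    d=np.linalg.inv(K)@np.array([px[0],px[1],1.]); d=np.array([d[0],-d[1],-d[2]])
    d=T[:3,:3]@d; return T[:3,3],d/np.linalg.norm(d)
def tri(a,b,na='side',nb='top'):
    o1,d1=ray(na,a);o2,d2=ray(nb,b)
    A=np.array([d1,-d2]).T; s=np.linalg.lstsq(A,o2-o1,rcond=None)[0]
    p=o1+s[0]*d1;q=o2+s[1]*d2
    return (p+q)/2,np.linalg.norm(p-q)
def proj(n,P):
    c=get_calibration(n); K=np.array(c['mtx']); T=np.array(c['extrinsics'])
    P=np.atleast_2d(P); q=(P-T[:3,3])@T[:3,:3]; q=q*[1,-1,-1]; u=q@K.T; return u[:,:2]/u[:,2:]
def atz(n,px,z):
    o,d=ray(n,px); return o+d*(z-o[2])/d[2]
E
python3 - <<'E'
from h import *
for n in('side','top'):
    save(n,n+'0.png'); print(get_calibration(n))
    for q in ['stamp','ink_tin','pad_top','card_rest','card_center','cup','shaker']:
        print(n,q,[(np.round(r['centre']),round(r['p'],2)) for r in pinpoint(n,q)])
print(get_state())
E
```

```text
pics
{'mtx': array([[410.02021287,   0.        , 256.81769945],
       [  0.        , 410.02021287, 190.3311153 ],
       [  0.        ,   0.        ,   1.        ]]), 'extrinsics': array([[ 0.91259056,  0.23492106, -0.3346499 ,  0.13134482],
       [-0.4088449 ,  0.51442624, -0.75379805, -0.92084398],
       [-0.00493034,  0.82472889,  0.56550681,  0.71303744],
       [ 0.        ,  0.        ,  0.        ,  1.        ]])}
side stamp [(array([272., 248.]), 0.97), (array([279., 276.]), 0.93), (array([230., 273.]), 0.89)]
side ink_tin [(array([220., 162.]), 0.9)]
side pad_top [(array([217., 161.]), 0.78)]
side card_rest []
side card_center [(array([249., 192.]), 0.82)]
side cup [(array([299., 178.]), 0.83)]
side shaker [(array([349., 268.]), 0.88)]
{'mtx': array([[362.36218956,   0.        , 254.31768719],
       [  0.        , 362.36218956, 194.00544319],
       [  0.        ,   0.        ,   1.        ]]), 'extrinsics': array([[-0.03117426,  0.99748521, -0.0636508 ,  0.453395  ],
       [-0.99944014, -0.03033469,  0.01411443, -0.06275619],
       [ 0.0121481 ,  0.06405517,  0.997872
[... 492 characters left out ...]
ay([346., 163.]), 0.84)]
{'time': 0.8, 'qpos': array([ 1.15102111e+00,  2.86220214e-01,  1.57666802e+00,  3.20678933e-05,
        1.27861990e+00, -1.49980061e-01]), 'dq': array([-0.00025157,  0.00104652,  0.00122791,  0.00124294, -0.00013618,
       -0.00140539]), 'joint_efforts': array([ 2.08900792e-04, -4.05924726e+01, -2.92917395e+01, -9.88879515e-05,
        5.05126609e-04,  2.11881051e-06]), 'eef_pos': array([0.17986013, 0.65059269, 0.23139546]), 'tcp_rot': array([ 1.34493394e-01,  9.90914489e-01,  4.48690825e-05, -2.85986718e-06]), 'contact_force': array([1.37334116, 0.1282777 , 0.18640457]), 'wrist_torque': array([-0.02165271,  0.02808314, -0.00744283]), 'opening': 0.9976107588962732}
```

View images.

Run:
```python
import cv2
a=cv2.imread('pics/side0.png');b=cv2.imread('pics/top0.png')
cv2.imwrite('pics/side0z.png',cv2.resize(a[130:330,180:400],None,fx=3,fy=3,interpolation=cv2.INTER_CUBIC))
cv2.imwrite('pics/top0z.png',cv2.resize(b[100:290,110:370],None,fx=3,fy=3,interpolation=cv2.INTER_CUBIC))
```

```text
(no output)
```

View pics/side0.png

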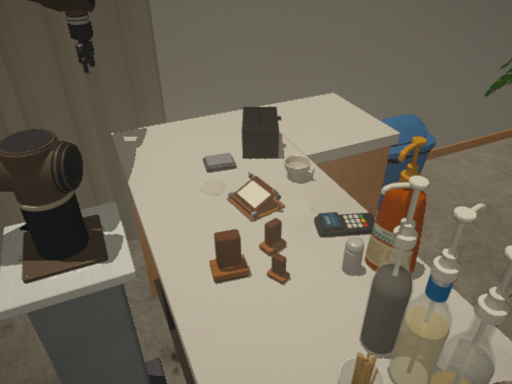

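View pics/side0z.png

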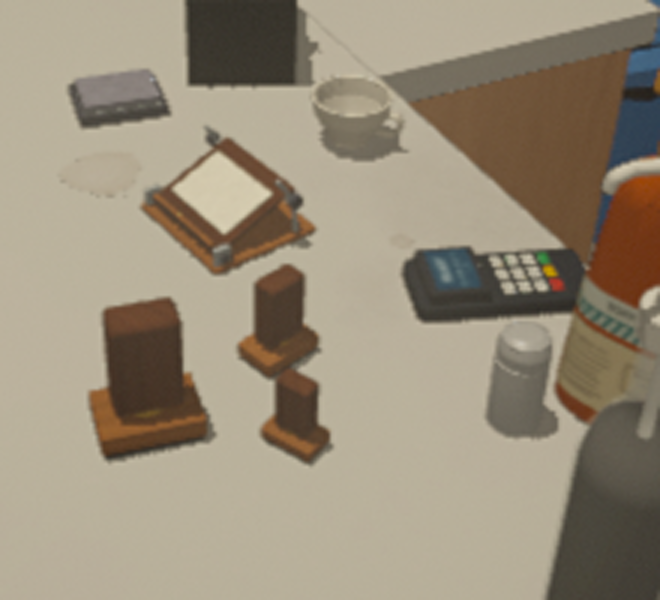

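View pics/top0z.png

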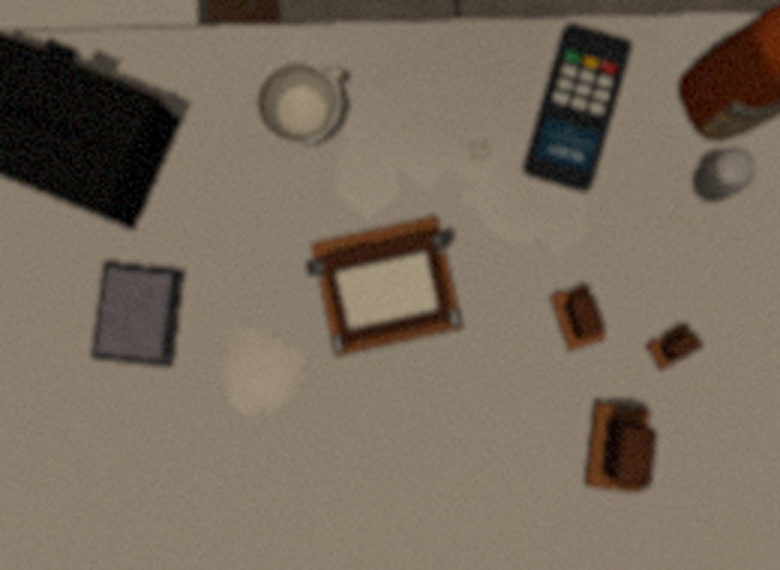

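```bash
cat > fit.py <<'E'
from h import *
from scipy.optimize import minimize
def box(sx,sy,z0,z1):
    return np.array([[a*sx/2,b*sy/2,z] for a in(-1,1) for b in(-1,1) for z in(z0,z1)])
def Rz(a): c,s=np.cos(a),np.sin(a); return np.array([[c,-s,0],[s,c,0],[0,0,1]])
def Ry(a): c,s=np.cos(a),np.sin(a); return np.array([[c,0,s],[0,1,0],[-s,0,c]])
STAMP=[box(.06,.04,.004,.018),box(.056,.036,0,.004),box(.04,.024,.022,.084)]
SS=4
def render(n,hulls,roi):
    x0,y0,x1,y1=roi; m=np.zeros(((y1-y0)*SS,(x1-x0)*SS),np.uint8)
    for h in hulls:
        p=(proj(n,h)-[x0-.5,y0-.5])*SS-.5
        cv2.fillConvexPoly(m,np.round(cv2.convexHull(p.astype(np.float32))*16).astype(np.int32),1,shift=4)
    return cv2.resize(m.astype(np.float32),(x1-x0,y1-y0),interpolation=cv2.INTER_AREA)
def roi_of(m,pad=10):
    ys,xs=np.where(m); return max(xs.min()-pad,0),max(ys.min()-pad,0),min(xs.max()+pad,512),min(ys.max()+pad,384)
def fit(model,masks,x0,steps,verbose=True):
    rois={n:roi_of(m) for n,m in masks.items()}
    def c(x):
        e=0
        for n,m in masks.items():
            r=rois[n]; im=render(n,model(x),r); t=m[r[1]:r[3],r[0]:r[2]]
            e+=np.abs(im-t).sum()/t.sum()
        return e
    best=None
    for k in range(2):
        s=np.vstack([x0]+[np.array(x0)+np.eye(len(x0))[i]*steps[i] for i in range(len(x0))])
        r=minimize(c,x0,method='Nelder-Mead',options=dict(initial_simplex=s,maxiter=600,xatol=1e-5,fatol=1e-5)); x0=r.x
    return r.x,r.fun
E
python3 - <<'E'
from fit import *
import pickle
D={}
for n in('side','top'):
    read_camera(n)
    for q in ['stamp','pad_top','ink_tin','card_rest','card_center']:
        r=cut_out(n,q); D[n,q]=r
        print(n,q,[(np.round(x['centre']),round(x['p'],2),int(x['pixels'].sum())) for x in r])
pickle.dump(D,open('m.pkl','wb'))
S={n:D[n,'stamp'] for n in('side','top')}
used=[]
for a in S['side']:
  res=[]
  for b in S['top']:
    p,g=tri(a['centre'],b['centre']); res.append((g,p,b))
  g,p,b=min(res,key=lambda t:t[0]); print('tri',p.round(4),round(g,4))
  for y in np.arange(0,3.14,.8):
    x,f=fit(lambda x:[(h*x[3])@Rz(x[2]).T+[x[0],x[1],0] for h in STAMP],{'side':a['pixels'],'top':b['pixels']},[p[0],p[1],y,1.],[.01,.01,.3,.1])
    print(x.round(4),round(f,3))
E
```

```text
side stamp [(array([278., 267.]), 0.97, 472), (array([273., 238.]), 0.92, 665), (array([227., 258.]), 0.77, 1542), (array([357., 258.]), 0.45, 631)]
side pad_top [(array([215., 160.]), 0.87, 327)]
side ink_tin [(array([221., 162.]), 0.75, 489), (array([341., 223.]), 0.19, 1289)]
side card_rest [(array([256., 198.]), 0.69, 1499)]
side card_center [(array([250., 193.]), 0.89, 992), (array([343., 222.]), 0.71, 1250)]
top stamp [(array([314., 249.]), 0.95, 564), (array([306., 205.]), 0.68, 295), (array([331., 217.]), 0.61, 151)]
top pad_top [(array([155., 206.]), 0.82, 600)]
top ink_tin [(array([160., 206.]), 0.76, 884), (array([155., 205.]), 0.37, 615), (array([306., 207.]), 0.34, 269)]
top card_rest [(array([240., 194.]), 0.86, 1767), (array([353., 159.]), 0.53, 257)]
top card_center [(array([239., 194.]), 0.64, 1268)]
tri [ 0.4875 -0.2439 -0.053 ] 0.0032
[ 0.4845 -0.2223  0.3017  0.9689] 1.581Traceback (most recent call last):
  File "<stdin>", line 18, in <module>
  File "fit.py", line 28, in fit
    r=minimize(c,x0,method='Nelder-Mead',options=dict(initial_simplex=s,maxiter=600,xatol=1e-5,fatol=1e-5)); x0=r.x
    res = _minimize_neldermead(fun, x0, args, callback, bounds=bounds,
                               **options)
    fxr = func(xr)
    fx = function(np.copy(x), *(wrapper_args + args))
  File "fit.py", line 22, in c
    r=rois[n]; im=render(n,model(x),r); t=m[r[1]:r[3],r[0]:r[2]]
                  ~~~~~~^^^^^^^^^^^^^^
  File "fit.py", line 12, in render
    p=(proj(n,h)-[x0-.5,y0-.5])*SS-.5
       ~~~~^^^^^
  File "h.py", line 17, in proj
    c=get_calibration(n); K=np.array(c['mtx']); T=np.array(c['extrinsics'])
ValueError: time passes only in moves, steps and waits
```

```bash
python3 - <<'E'
from plant import *
import pickle
pickle.dump({n:get_calibration(n) for n in('side','top')},open('cal.pkl','wb'))
print(get_state()['time'])
E
sed -i 's/^from plant import \*/from plant import *\nimport pickle,os\n_C=pickle.load(open("\.\/cal.pkl","rb"))/; s/c=get_calibration(n); K/c=_C[n]; K/' h.py
cat > st.py <<'E'
from fit import *
D=pickle.load(open('m.pkl','rb'))
pairs=[(0,2),(1,1),(2,0)]
for i,j in pairs:
  a=D['side','stamp'][i];b=D['top','stamp'][j]
  p,g=tri(a['centre'],b['centre']); print('tri',p.round(4),round(g,4))
  R=[]
  for y in np.arange(0,3.14,.52):
    R.append(fit(lambda x:[(h*x[3])@Rz(x[2]).T+[x[0],x[1],0] for h in STAMP],{'side':a['pixels'],'top':b['pixels']},[p[0],p[1],y,1.],[.01,.01,.3,.1]))
  for x,f in sorted(R,key=lambda t:t[1])[:3]: print(x.round(4),round(f,3))
E
time python3 st.py
```

```text
1.4
tri [ 0.451  -0.3089  0.0213] 0.007
[ 0.4504 -0.3197  2.0122  0.7362] 0.252
[ 0.4505 -0.3198  2.0008  0.7313] 0.254
[ 0.4508 -0.32    2.031   0.733 ] 0.255
tri [ 0.4828 -0.2289  0.0384] 0.0013
[ 0.4832 -0.2231  3.437   0.979 ] 0.13
[ 0.4833 -0.223   0.2989  0.9794] 0.13
[ 0.4832 -0.2232  3.438   0.9807] 0.13
tri [ 0.3538 -0.2489  0.0366] 0.0014
[ 0.3515 -0.2576 -0.1511  1.3561] 0.13
[ 0.3514 -0.2576  2.9871  1.3579] 0.13
[ 0.3515 -0.2576  2.9862  1.3576] 0.13
real	0m8.485s
user	0m7.456s
sys	0m0.141s
```

```bash
cat > card.py <<'E'
from fit import *
D=pickle.load(open('m.pkl','rb'))
a=D['side','stamp'][1];b=D['top','stamp'][1]
for n in(['side'],['top'],['side','top']):
  M={'side':a['pixels'],'top':b['pixels']}
  print('stamp',n,fit(lambda x:[h@Rz(x[2]).T+[x[0],x[1],0] for h in STAMP],{k:M[k] for k in n},[.4832,-.2231,.298],[.01,.01,.2]))
# pad
M={'side':D['side','pad_top'][0]['pixels'],'top':D['top','pad_top'][0]['pixels']}
T={'side':D['side','ink_tin'][0]['pixels'],'top':D['top','ink_tin'][0]['pixels']}
p,g=tri(*[D[n,'pad_top'][0]['centre'] for n in('side','top')]); print('pad tri',p,g)
TIN=[box(.1,.08,0,.014),box(.086,.066,.014,.024)]
for y in(0,1.57):
  print('tin',fit(lambda x:[h@Rz(x[2]).T+[x[0],x[1],0] for h in TIN],T,[p[0],p[1],y],[.01,.01,.2]))
  print('pad',fit(lambda x:[h@Rz(x[3]).T+[x[0],x[1],x[2]] for h in [box(.086,.066,-.006,0)]],M,[p[0],p[1],.024,y],[.01,.01,.005,.2]))
# card by colour
C={}
for n in('side','top'):
  im=cv2.imread(f'pics/{n}0.png').astype(np.float32); m=D[n,'card_center'][0]['pixels']
  mm=cv2.dilate(m.astype(np.uint8),np.ones((3,3)))>0
  g=cv2.GaussianBlur(im,(0,0),.7).mean(2)
  v=g[mm]; t,_=cv2.threshold(v.astype(np.uint8),0,255,cv2.THRESH_OTSU); print(n,'otsu',t,m.sum())
  c=(g>t)&mm; k,l,s,_=cv2.connectedComponentsWithStats(c.astype(np.uint8)); i=1+np.argmax(s[1:,4]); C[n]=l==i; print(C[n].sum())
  o=im.copy(); o[C[n]]=o[C[n]]*.5+[0,0,127]; y,x=[int(q.mean()) for q in np.where(C[n])]
  cv2.imwrite(f'pics/card_{n}.png',cv2.resize(np.hstack([im,o])[y-30:y+30,:],None,fx=1,fy=1) if 0 else cv2.resize(np.hstack([im[y-35:y+35,x-40:x+40],o[y-35:y+35,x-40:x+40]]),None,fx=4.5,fy=4.5,interpolation=cv2.INTER_NEAREST))
p,g=tri(*[np.array(np.where(C[n]))[::-1].mean(1) for n in('side','top')]); print('card tri',p,g)
card=box(.06,.09,0,0)
for pitch in(.25,.45):
  print('card',fit(lambda x:[card@(Rz(x[3])@Ry(-x[4])).T+x[:3]],C,[*p,0.13,pitch],[.01,.01,.01,.1,.1]))
E
python3 card.py
```

```text
stamp ['side'] (array([ 0.48269213, -0.22427865,  0.37723987]), np.float64(0.07424812030075188))
stamp ['top'] (array([ 0.48363739, -0.22279989,  0.30450603]), np.float64(0.0635593220338983))
stamp ['side', 'top'] (array([ 0.48362375, -0.22310018,  0.30753601]), np.float64(0.1498884924174844))
pad tri [0.49212275 0.22307841 0.01936682] 0.010430469374893087
tin (array([ 0.4999672 ,  0.22321757, -0.13947501]), np.float64(0.13786056246472161))
pad (array([ 0.49880974,  0.22392627,  0.02048436, -0.16890535]), np.float64(0.19997706422018346))
tin (array([0.50013109, 0.22329427, 1.77372037]), np.float64(0.627837307646041))
pad (array([0.4995697 , 0.22735145, 0.0182849 , 1.73621448]), np.float64(0.6796559633027524))
side otsu 136.0 992
480
top otsu 90.0 1268
602
card tri [ 0.5162082  -0.03070004  0.03695668] 0.000886998731671013
card (array([ 0.51566022, -0.03093132,  0.03826716,  0.19051776,  0.39285171]), np.float64(0.100046719269103))
card (array([ 0.51575139, -0.03067194,  0.03819332,  0.1922549 ,  0.39670417]), np.float64(0.10033006298449612))[ WARN:0@1.492] global loadsave.cpp:1063 imwrite_ Unsupported depth image for selected encoder is fallbacked to CV_8U.
```

```bash
cat > card2.py <<'E'
from fit import *
import sys
D=pickle.load(open('m.pkl','rb'))
if len(sys.argv)>1:
  A={n:np.mean([read_camera(n).astype(np.float32) for _ in range(4)],0) for n in('side','top')}
  pickle.dump(A,open('avg.pkl','wb'))
A=pickle.load(open('avg.pkl','rb'))
C={}
for n in('side','top'):
  g=A[n].mean(2); x0=[.5157,-.0307,.0382]
  mo=lambda x,sc:[(box(.06*sc[0],.09*sc[1],0,0)@(Rz(x[3])@Ry(-x[4])).T)+x[:3]]
  full=(0,0,512,384)
  x=[.5157,-.0307,.0382,.191,.395]
  inn=render(n,mo(x,(.75,.8)),full)>.9; out=(render(n,mo(x,(1.28,1.18)),full)>.5)
  near=render(n,mo(x,(1.12,1.1)),full)>.01
  hi=np.median(g[inn]); lo=np.percentile(g[out&~near],40); print(n,hi,lo,out.sum())
  s=np.clip((g-lo)/(hi-lo),0,1); s[~out]=0; C[n]=s
def cost(x,blur,ns):
  e=0
  for n in ns:
    x0,y0,x1,y1=ROI[n]; r=render(n,mo(x,(1,1)),ROI[n]); r=cv2.GaussianBlur(r,(0,0),blur)
    e+=((r-C[n][y0:y1,x0:x1])**2).sum()
  return e
ROI={n:roi_of(C[n]>0,5) for n in C}
for ns in(['side','top'],):
 for blur in(.5,.7,.9):
  x0=np.array([.5157,-.0307,.0382,.191,.395]); 
  for k in range(3):
    s=np.vstack([x0]+[x0+np.eye(5)[i]*[.004,.004,.004,.05,.08][i] for i in range(5)])
    r=minimize(cost,x0,args=(blur,ns),method='Nelder-Mead',options=dict(initial_simplex=s,maxiter=800,xatol=1e-5,fatol=1e-5)); x0=r.x
  print(blur,x0.round(4),r.fun)
for p in(.3,.35,.4,.45):
  f=lambda y:cost(np.r_[y,p],.7,['side','top'])
  r=minimize(f,x0[:4],method='Nelder-Mead',options=dict(initial_simplex=np.vstack([x0[:4]]+[x0[:4]+np.eye(4)[i]*.004 for i in range(4)]),maxiter=500,xatol=1e-5)); print(p,r.x.round(4),r.fun)
E
python3 card2.py 1
```

```text
side 194.58333 76.083336 708
top 142.16667 30.116667 878
0.5 [ 0.5157 -0.0309  0.0382  0.1897  0.3902] 10.555756568908691
0.7 [ 0.5157 -0.0309  0.0383  0.1888  0.3844] 6.78165340423584
0.9 [ 0.5158 -0.0309  0.0382  0.1935  0.3873] 6.967202186584473
0.3 [ 0.5159 -0.0309  0.0385  0.1943] 12.038883209228516
0.35 [ 0.5158 -0.0309  0.0382  0.1953] 8.356203079223633
0.4 [ 0.5156 -0.031   0.0385  0.1942] 7.052959442138672
0.45 [ 0.5158 -0.031   0.0385  0.1945] 9.818814277648926
```

Run:
```python
from h import *
A=pickle.load(open('avg.pkl','rb'))
for n,(x,y) in {'side':(252,195),'top':(238,194)}.items():
  cv2.imwrite(f'pics/rest_{n}.png',cv2.resize(A[n][y-35:y+35,x-40:x+40,::-1].astype(np.uint8),None,fx=8,fy=8,interpolation=cv2.INTER_CUBIC))
```

```text
(no output)
```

View pics/rest_side.png

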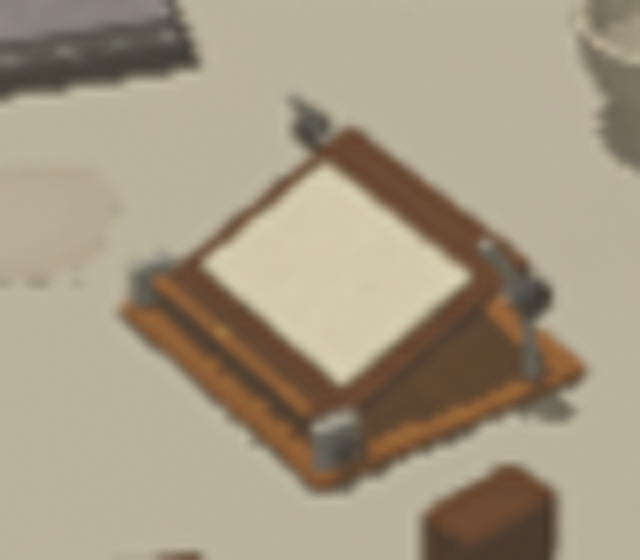

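View pics/rest_top.png

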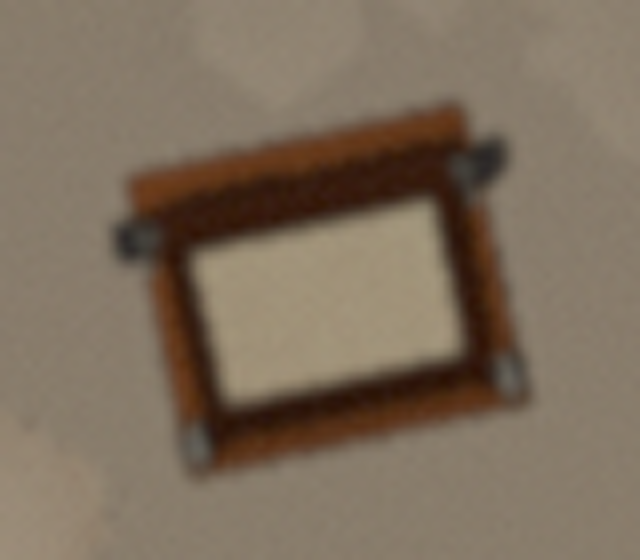

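```bash
cat > mv.py <<'E'
from h import *
from scipy.spatial.transform import Rotation as R
def ori(yy,pitch=0,cyaw=.193):
    # tool y at yaw yy, z down; pitch tilts about axis: tool z tips forward along cyaw
    z=np.array([0,0,-1.]);y=np.array([np.cos(yy),np.sin(yy),0]);x=np.cross(y,z)
    M=np.array([x,y,z]).T
    ax=np.array([-np.sin(cyaw),np.cos(cyaw),0])
    return R.from_rotvec(-pitch*ax)*R.from_matrix(M)
def rows(targets):
    s=get_state(); p0=np.array(s['eef_pos']);R0=R.from_quat(s['tcp_rot'])
    y=R0.as_matrix()
    print('t',round(s['time'],2),'p',p0.round(4),'z',y[:,2].round(4),'yyaw',round(np.arctan2(y[1,1],y[0,1]),4),'F',np.round(s['contact_force'],2),'T',np.round(s['wrist_torque'],3),'op',round(s['opening'],3),'q',np.round(s['qpos'],2))
    for p,r in targets:
        rv=(R0.inv()*r).as_rotvec(degrees=True); d=R0.inv().apply(np.array(p)-p0)
        print([*(rv.round(1)+0.).tolist(),*(d.round(4)+0.).tolist()])
E
python3 - <<'E'
from mv import *
o=ori(1.878)
rows([((.40,.30,.22),o),((.4836,-.223,.17),o)])
E
```

```text
t 1.8 p [0.1799 0.6506 0.2313] z [-0. -0. -1.] yyaw 1.301 F [-0.61  0.33  0.38] T [-0.019  0.015 -0.025] op 1.002 q [ 1.15  0.29  1.58 -0.    1.28 -0.15]
[0.0, 0.0, -33.1, -0.3056, -0.2792, 0.0113]
[0.0, 0.0, -33.1, -0.5256, -0.761, 0.0613]
```

>>> move_arm([
  [[0, 0, -10, -0.04, -0.04, 0.002, 0.05], [0, 0, -20, -0.085, -0.08, 0.004, 0.05], [0, 0, -30, -0.13, -0.12, 0.006, 0.05], [0, 0, -33, -0.175, -0.16, 0.008, 0.05], [0, 0, -33, -0.22, -0.205, 0.01, 0.05]],
])

```text
time: 2.42
eef_pos: [0.3376, 0.3938, 0.2216]
tcp_rot: [-0.153, 0.988, 0.0, 0.001]
contact_force: [0.8, -0.8, -0.3]
opening: 0.586
```

Run:
```python
from mv import *
o=ori(1.878)
rows([((.42,.22,.2),o),((.4836,-.223,.17),o)])
```

```text
t 2.42 p [0.3376 0.3938 0.2216] z [ 1.e-03  6.e-04 -1.e+00] yyaw 1.8778 F [ 0.84 -0.8  -0.28] T [-0.025 -0.053 -0.019] op 0.586 q [ 0.67 -0.05  1.97 -0.    1.23 -1.21]
[0.0, 0.1, 0.0, -0.026, -0.1906, 0.0216]
[0.0, 0.1, 0.0, 0.0473, -0.6321, 0.0514]
```

>>> move_arm([
  [[0, 0, 0, -0.01, -0.062, 0.007, 0.05], [0, 0, 0, -0.02, -0.124, 0.014, 0.05], [0, 0, 0, -0.022, -0.186, 0.021, 0.05], [0, 0, 0, -0.016, -0.246, 0.03, 0.05], [0, 0, 0, -0.006, -0.307, 0.036, 0.05]],
])

```text
time: 3.05
eef_pos: [0.4363, 0.1021, 0.1858]
tcp_rot: [-0.153, 0.988, 0.0, 0.001]
contact_force: [1.0, -0.2, 1.9]
opening: 0.585
```

>>> move_arm([
  [[0, 0, 0, 0.01, -0.06, 0.003, 0.05], [0, 0, 0, 0.02, -0.12, 0.006, 0.05], [0, 0, 0, 0.03, -0.18, 0.009, 0.05], [0, 0, 0, 0.04, -0.24, 0.012, 0.05], [0, 0, 0, 0.05, -0.3, 0.015, 0.05]],
])

```text
time: 3.68
eef_pos: [0.4794, -0.2012, 0.171]
tcp_rot: [-0.153, 0.988, -0.0, 0.002]
contact_force: [0.1, 0.5, 0.5]
opening: 0.584
```

Run:
```python
from mv import *
o=ori(1.878)
save('top','top1.png')
a=cv2.imread('pics/top1.png');cv2.imwrite('pics/top1z.png',cv2.resize(a[150:290,240:400],None,fx=4,fy=4,interpolation=cv2.INTER_CUBIC))
rows([((.4836,-.223,.10),o),((.4836,-.223,.034),o)])
```

```text
t 3.73 p [ 0.4802 -0.2078  0.1712] z [ 0.0044 -0.0057 -1.    ] yyaw 1.8737 F [-0.66 -3.46  0.12] T [-0.194 -0.014 -0.025] op 0.583 q [-0.6   0.01  2.01 -0.    1.12 -2.47]
[-0.4, 0.1, -0.2, 0.0015, -0.015, 0.0713]
[-0.4, 0.1, -0.2, 0.0016, -0.0146, 0.1373]
```

View pics/top1z.png

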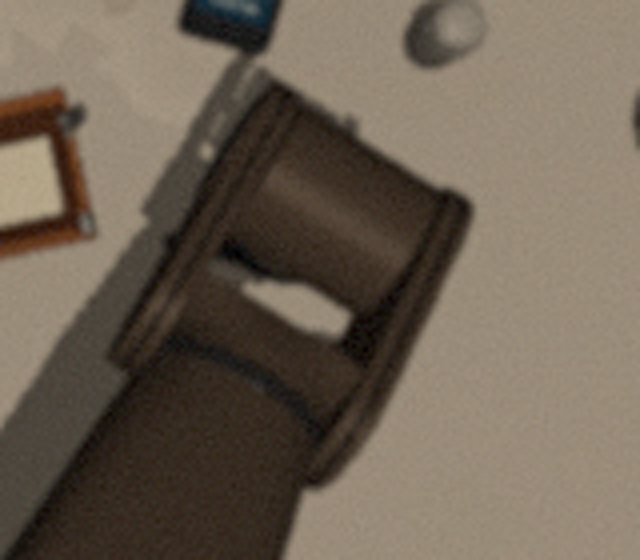

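>>> move_arm([
  [[-0.4, 0, 0, 0.0015, -0.015, 0.02, 0.05], [-0.4, 0, 0, 0.0015, -0.015, 0.04, 0.05], [-0.4, 0, 0, 0.0015, -0.015, 0.06, 0.05], [-0.4, 0, 0, 0.0015, -0.015, 0.07, 0.05], [-0.4, 0, 0, 0.0015, -0.015, 0.07, 0.05]],
])

```text
time: 4.35
eef_pos: [0.4832, -0.2227, 0.1008]
tcp_rot: [-0.151, 0.989, 0.001, 0.001]
contact_force: [-0.3, 0.2, 0.2]
opening: 0.584
```

Run:
```python
from mv import *
o=ori(1.878)
save('side','side1.png')
a=cv2.imread('pics/side1.png');cv2.imwrite('pics/side1z.png',cv2.resize(a[170:310,200:360],None,fx=4,fy=4,interpolation=cv2.INTER_CUBIC))
rows([((.4836,-.223,.10),o),((.4836,-.223,.034),o)])
s=get_state();print(proj('side',s['eef_pos']), proj('side',[.4836,-.223,.084]))
```

```text
t 4.4 p [ 0.4838 -0.223   0.1016] z [ 2.6e-03  8.0e-04 -1.0e+00] yyaw 1.8739 F [-0.05 -0.17  0.21] T [-0.005 -0.01   0.023] op 0.581 q [-0.62  0.12  2.03  0.    0.99 -2.5 ]
[0.0, 0.2, -0.2, 0.0002, 0.0, 0.0016]
[0.0, 0.2, -0.2, 0.0004, 0.0, 0.0676]
[[273.10636435 216.21279823]] [[272.91931269 221.93204833]]
```

View pics/side1z.png

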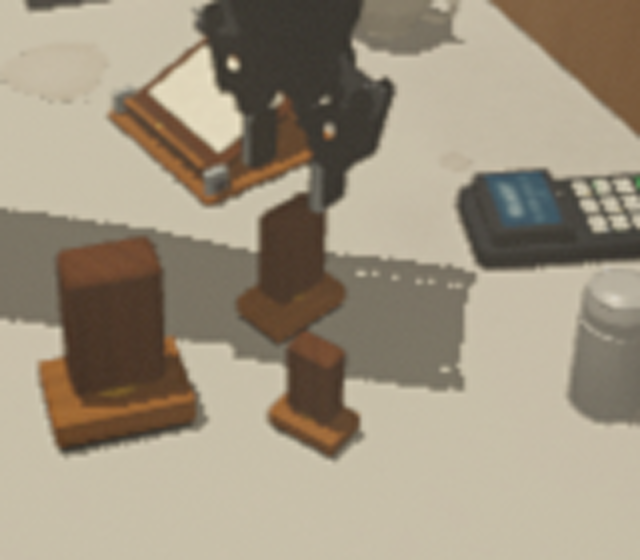

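>>> move_arm([
  [[0, 0.2, -0.2, 0, 0, 0.018, 0.05], [0, 0.2, -0.2, 0, 0, 0.036, 0.05], [0, 0.2, -0.2, 0, 0, 0.054, 0.05], [0, 0.2, -0.2, 0, 0, 0.067, 0.05], [0, 0.2, -0.2, 0, 0, 0.067, 0.05]],
])

```text
time: 5.03
eef_pos: [0.4829, -0.2222, 0.0328]
tcp_rot: [-0.153, 0.988, 0.001, -0.002]
contact_force: [0.2, 0.1, 0.7]
opening: 0.586
```

Run:
```python
from mv import *
o=ori(1.878)
save('side','side2.png')
a=cv2.imread('pics/side2.png');cv2.imwrite('pics/side2z.png',cv2.resize(a[190:290,220:330],None,fx=6,fy=6,interpolation=cv2.INTER_CUBIC))
rows([((.4836,-.223,.034),o)])
```

```text
t 5.08 p [ 0.4836 -0.2227  0.0338] z [-1.9e-03  6.0e-04 -1.0e+00] yyaw 1.8773 F [ 0.54 -0.63 -0.09] T [0.02  0.024 0.022] op 0.586 q [-0.62  0.23  2.05 -0.    0.86 -2.5 ]
[0.1, -0.1, 0.0, 0.0001, -0.0003, -0.0002]
```

View pics/side2z.png

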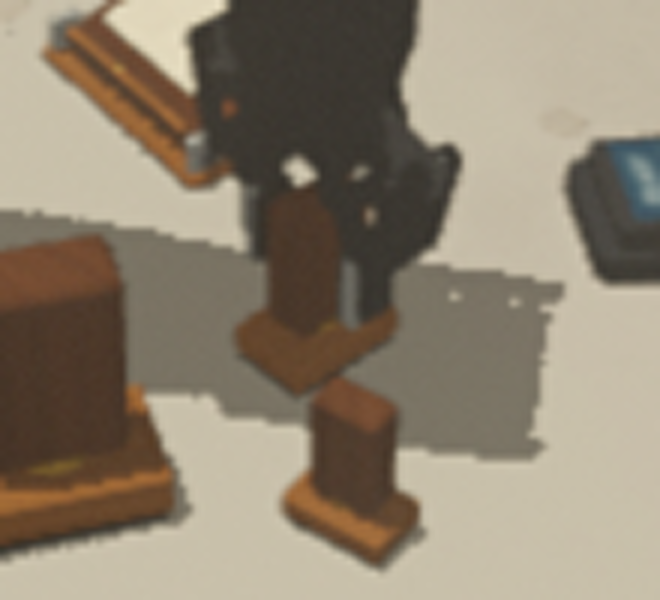

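>>> move_arm([
  [[0, 0, 0, 0, 0, 0, 0], [0, 0, 0, 0, 0, 0, 0], [0, 0, 0, 0, 0, 0, 0], [0, 0, 0, 0, 0, 0, 0], [0, 0, 0, 0, 0, 0, 0]],
], force=80)

```text
time: 5.7
eef_pos: [0.4842, -0.2231, 0.0347]
tcp_rot: [-0.153, 0.988, -0.0, -0.0]
contact_force: [0.2, 0.3, 4.3]
opening: 0.27
```

Run:
```python
from mv import *
o=ori(1.878)
rows([((.4836,-.223,.17),o)])
```

```text
t 5.7 p [ 0.4842 -0.2231  0.0347] z [-6.e-04 -3.e-04 -1.e+00] yyaw 1.8774 F [0.18 0.31 4.29] T [0.005 0.013 0.012] op 0.27 q [-0.62  0.23  2.05 -0.    0.86 -2.5 ]
[0.0, 0.0, 0.0, 0.0006, 0.0003, -0.1353]
```

>>> move_arm([
  [[0, 0, 0, 0, 0, -0.02, 0], [0, 0, 0, 0, 0, -0.05, 0], [0, 0, 0, 0, 0, -0.08, 0], [0, 0, 0, 0, 0, -0.11, 0], [0, 0, 0, 0, 0, -0.11, 0]],
])

```text
time: 6.32
eef_pos: [0.4854, -0.2239, 0.1465]
tcp_rot: [-0.153, 0.988, -0.002, 0.001]
contact_force: [-0.1, -0.5, -0.9]
opening: 0.271
```

Run:
```python
from mv import *
o=ori(1.419)
save('side','side3.png')
a=cv2.imread('pics/side3.png');cv2.imwrite('pics/side3z.png',cv2.resize(a[150:290,200:360],None,fx=5,fy=5,interpolation=cv2.INTER_CUBIC))
rows([((.4995,.2235,.14),o)])
```

```text
t 6.38 p [ 0.4843 -0.2231  0.1446] z [-0.e+00 -8.e-04 -1.e+00] yyaw 1.8774 F [-0.19  0.86 -1.39] T [-0.018 -0.011  0.014] op 0.271 q [-0.62  0.06  2.   -0.    1.08 -2.5 ]
[0.0, 0.0, 26.3, -0.1493, 0.4212, 0.0042]
```

View pics/side3z.png

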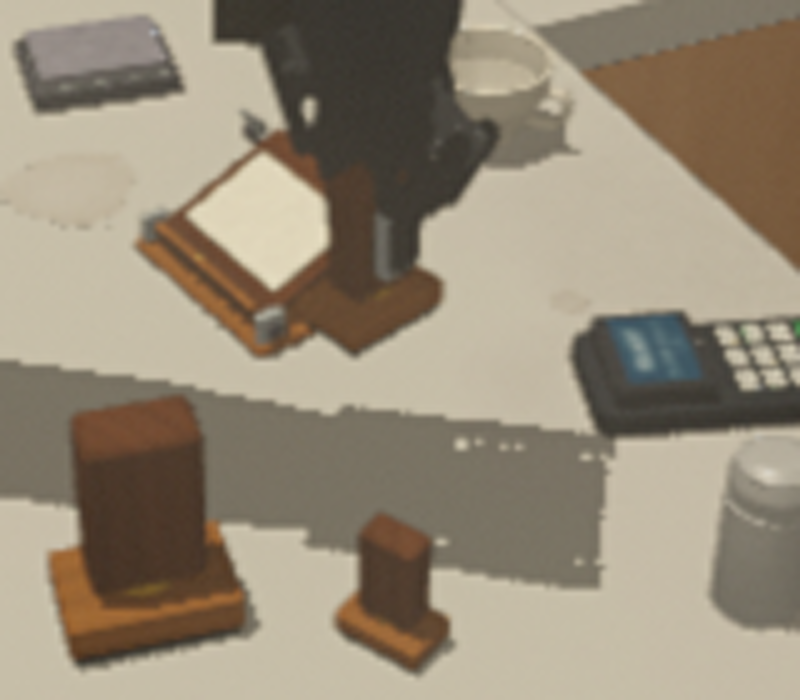

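>>> move_arm([
  [[0, 0, 4, -0.02, 0.05, 0, 0], [0, 0, 8, -0.037, 0.105, 0, 0], [0, 0, 12, -0.056, 0.159, 0, 0], [0, 0, 16, -0.075, 0.212, 0, 0], [0, 0, 20, -0.095, 0.265, 0, 0]],
])

```text
time: 7.0
eef_pos: [0.493, 0.06, 0.1417]
tcp_rot: [0.023, 1.0, -0.0, -0.002]
contact_force: [0.8, 0.2, -0.4]
opening: 0.275
```

Run:
```python
from mv import *
o=ori(1.419)
rows([((.4995,.2235,.13),o)])
```

```text
t 7.0 p [0.493  0.06   0.1417] z [-4.1e-03 -5.0e-04 -1.0e+00] yyaw 1.5257 F [ 0.82  0.24 -0.39] T [-0.008 -0.059 -0.005] op 0.275 q [-0.08 -0.01  2.08 -0.    1.08 -1.61]
[-0.1, -0.2, 6.1, 0.0009, 0.1636, 0.0116]
```

>>> move_arm([
  [[0, -0.2, 3, 0, 0.055, 0.004, 0], [0, -0.2, 6, 0, 0.11, 0.008, 0], [0, -0.2, 6, 0.001, 0.15, 0.011, 0], [0, -0.2, 6, 0.001, 0.1635, 0.0115, 0], [0, -0.2, 6, 0.001, 0.1635, 0.0115, 0]],
])

```text
time: 7.62
eef_pos: [0.4983, 0.2234, 0.1283]
tcp_rot: [0.074, 0.997, -0.001, -0.002]
contact_force: [-0.1, -1.3, -2.4]
opening: 0.269
```

Run:
```python
from mv import *
o=ori(1.419)
for n in('side','top'):
  save(n,n+'4.png')
  x,y={'side':(220,150),'top':(155,206)}[n]
  a=cv2.imread(f'pics/{n}4.png');cv2.imwrite(f'pics/{n}4z.png',cv2.resize(a[y-60:y+50,x-60:x+70],None,fx=4.5,fy=4.5,interpolation=cv2.INTER_CUBIC))
rows([((.4995,.2235,.075),o),((.4995,.2235,.058),o)])
```

```text
t 7.72 p [0.499  0.2223 0.1292] z [-0.0022 -0.0017 -1.    ] yyaw 1.4202 F [-0.28 -0.59 -1.08] T [-0.031  0.021 -0.03 ] op 0.269 q [ 0.23  0.11  1.98 -0.    1.05 -1.19]
[-0.1, -0.1, 0.1, -0.0004, 0.0014, 0.0542]
[-0.1, -0.1, 0.1, -0.0004, 0.0014, 0.0712]
```

View pics/side4z.png

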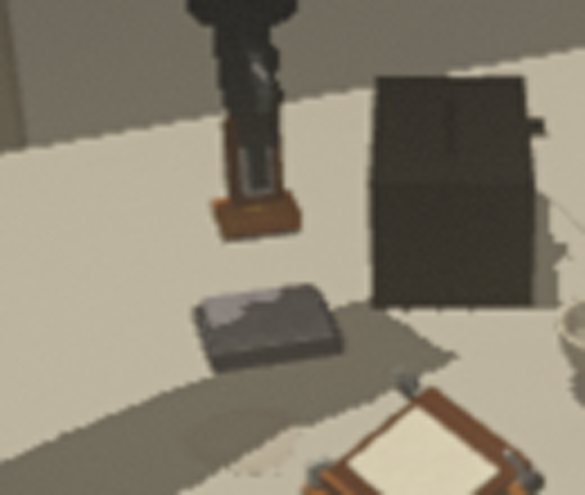

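View pics/top4z.png

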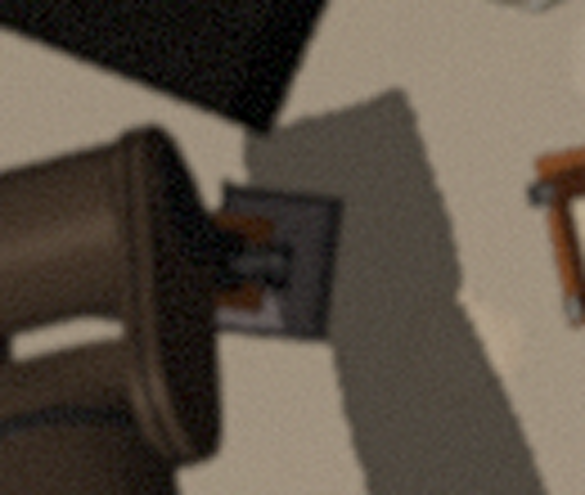

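>>> move_arm([
  [[-0.1, -0.1, 0, -0.0005, 0.001, 0.02, 0], [-0.1, -0.1, 0, -0.0005, 0.001, 0.04, 0], [-0.1, -0.1, 0, -0.0005, 0.001, 0.057, 0], [-0.1, -0.1, 0, -0.0005, 0.001, 0.062, 0], [-0.1, -0.1, 0, -0.0005, 0.001, 0.062, 0]],
])

```text
time: 8.35
eef_pos: [0.4996, 0.2228, 0.0671]
tcp_rot: [0.075, 0.997, -0.0, -0.0]
contact_force: [0.5, 0.2, -1.0]
opening: 0.273
```

Run:
```python
from mv import *
o=ori(1.419)
for n in('side','top'):
  save(n,n+'5.png')
  x,y={'side':(220,150),'top':(155,206)}[n]
  a=cv2.imread(f'pics/{n}5.png');cv2.imwrite(f'pics/{n}5z.png',cv2.resize(a[y-40:y+40,x-50:x+50],None,fx=6,fy=6,interpolation=cv2.INTER_CUBIC))
rows([((.4995,.2235,.058),o),((.4995,.2235,.05),o)])
```

```text
t 8.45 p [0.5002 0.2232 0.068 ] z [ 1.3e-03  1.0e-04 -1.0e+00] yyaw 1.42 F [ 0.46  0.01 -1.66] T [ 0.012 -0.016 -0.046] op 0.269 q [ 0.23  0.2   2.   -0.    0.93 -1.19]
[0.0, 0.1, 0.1, 0.0008, 0.0002, 0.01]
[0.0, 0.1, 0.1, 0.0008, 0.0002, 0.018]
```

View pics/side5z.png

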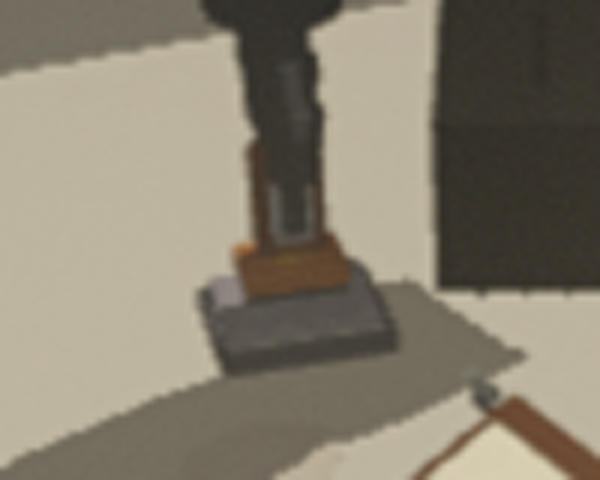

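View pics/top5z.png

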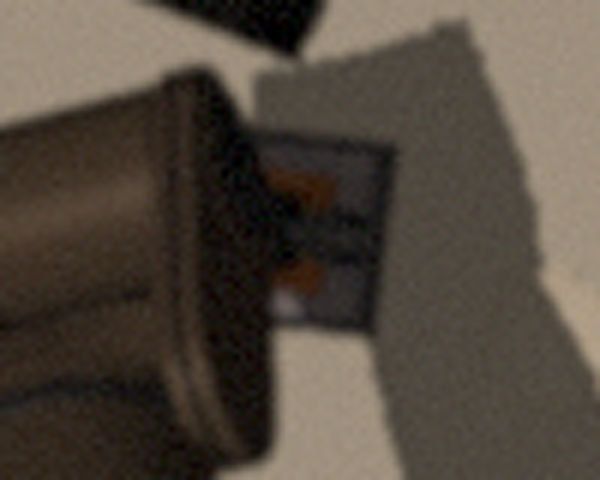

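>>> move_arm([
  [[0, 0.1, 0, 0.001, 0, 0.005, 0], [0, 0.1, 0, 0.001, 0, 0.009, 0], [0, 0.1, 0, 0.001, 0, 0.013, 0], [0, 0.1, 0, 0.001, 0, 0.016, 0], [0, 0.1, 0, 0.001, 0, 0.016, 0]],
])

```text
time: 9.07
eef_pos: [0.4995, 0.2234, 0.0526]
tcp_rot: [0.075, 0.997, 0.0, -0.0]
contact_force: [-2.5, 0.7, 6.1]
opening: 0.268
```

Run:
```python
from mv import *
o=ori(1.419)
rows([((.4995,.2235,.05),o),((.4995,.2235,.048),o)])
```

```text
t 9.07 p [0.4995 0.2234 0.0526] z [-4.e-04  4.e-04 -1.e+00] yyaw 1.4202 F [-2.54  0.68  6.12] T [-0.096  0.416 -0.071] op 0.268 q [ 0.23  0.23  2.01  0.    0.91 -1.19]
[0.0, 0.0, 0.1, 0.0, 0.0001, 0.0026]
[0.0, 0.0, 0.1, 0.0, 0.0001, 0.0046]
```

>>> move_arm([
  [[0, 0, 0, 0, 0, 0.001, 0], [0, 0, 0, 0, 0, 0.002, 0], [0, 0, 0, 0, 0, 0.003, 0], [0, 0, 0, 0, 0, 0.004, 0], [0, 0, 0, 0, 0, 0.004, 0]],
])

```text
time: 9.7
eef_pos: [0.4996, 0.2235, 0.0505]
tcp_rot: [0.075, 0.997, -0.0, -0.001]
contact_force: [-5.8, -1.3, 12.6]
opening: 0.276
```

Run:
```python
from mv import *
o=ori(1.419)
rows([((.4995,.2235,.05),o),((.4995,.2235,.12),o)])
```

```text
t 9.7 p [0.4996 0.2235 0.0505] z [-1.6e-03 -3.0e-04 -1.0e+00] yyaw 1.4206 F [-5.79 -1.33 12.62] T [-0.368  0.989 -0.012] op 0.276 q [ 0.24  0.23  2.01  0.    0.9  -1.19]
[0.0, -0.1, 0.1, 0.0001, 0.0, 0.0005]
[0.0, -0.1, 0.1, 0.0002, -0.0001, -0.0695]
```

>>> move_arm([
  [[0, 0, 0, 0, 0, 0.003, 0], [0, 0, 0, 0, 0, 0.005, 0], [0, 0, 0, 0, 0, 0.006, 0], [0, 0, 0, 0, 0, 0.006, 0], [0, 0, 0, 0, 0, 0.006, 0]],
])

```text
time: 10.32
eef_pos: [0.4999, 0.2236, 0.0502]
tcp_rot: [0.075, 0.997, -0.001, -0.002]
contact_force: [-14.6, -3.8, 32.6]
opening: 0.27
```

Run:
```python
from mv import *
o=ori(1.419)
rows([((.4995,.2235,.05),o),((.4995,.2235,.12),o)])
```

```text
t 10.32 p [0.4999 0.2236 0.0502] z [-0.0049 -0.0019 -1.    ] yyaw 1.4214 F [-14.56  -3.79  32.58] T [-0.913  2.511 -0.05 ] op 0.27 q [ 0.24  0.24  2.   -0.    0.91 -1.19]
[-0.1, -0.3, 0.1, 0.0004, -0.0002, 0.0002]
[-0.1, -0.3, 0.1, 0.0007, -0.0003, -0.0698]
```

>>> move_arm([
  [[0, -0.2, 0, 0, 0, -0.01, 0], [0, -0.3, 0, 0, 0, -0.03, 0], [0, -0.3, 0, 0, 0, -0.055, 0], [0, -0.3, 0, 0, 0, -0.085, 0], [0, -0.3, 0, 0, 0, -0.1, 0]],
])

```text
time: 10.95
eef_pos: [0.5012, 0.224, 0.152]
tcp_rot: [0.075, 0.997, -0.001, 0.002]
contact_force: [0.6, -0.1, -0.7]
opening: 0.271
```

```bash
cat > tgt.py <<'E'
from mv import *
YAW,P=.193,.388
C=np.array([.5157,-.031,.0383])
O=ori(YAW,P,YAW)
M=O.as_matrix()
def at(h,dx=0,dy=0,off=.0345):  # h face height above card; dx upslope, dy left
    n=-M[:,2]; up=M[:,1]; left=np.cross(n,up)
    return C+n*(h+off)+up*dx+left*dy
E
python3 - <<'E'
from tgt import *
print(M.round(3))
save('side','side6.png')
a=cv2.imread('pics/side6.png');x,y=220,150
cv2.imwrite('pics/side6z.png',cv2.resize(a[y-60:y+50,x-60:x+70],None,fx=4.5,fy=4.5,interpolation=cv2.INTER_CUBIC))
rows([((.5,.15,.14),ori(.8)),((.48,.0,.14),ori(YAW)),(at(.06),O)])
E
```

```text
[[-0.192  0.908  0.371]
 [ 0.981  0.178  0.073]
 [ 0.     0.378 -0.926]]
t 11.0 p [0.502  0.2242 0.1535] z [ 0.0052 -0.0015 -1.    ] yyaw 1.4215 F [ 0.92  0.47 -0.38] T [ 0.001 -0.07  -0.061] op 0.274 q [ 0.24  0.09  1.96 -0.    1.09 -1.18]
[0.1, 0.3, 35.6, -0.009, -0.0737, 0.0136]
[0.2, 0.3, 70.4, -0.0116, -0.225, 0.0137]
[-19.2, -13.4, 69.5, -0.0177, -0.2623, 0.028]
```

View pics/side6z.png

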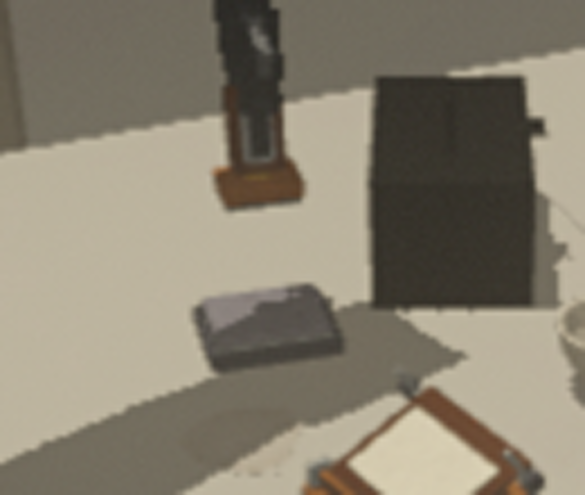

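>>> move_arm([
  [[0, 0.3, 10, -0.003, -0.03, 0.003, 0], [0, 0.3, 20, -0.006, -0.06, 0.005, 0], [0, 0.3, 30, -0.009, -0.09, 0.008, 0], [0, 0.3, 40, -0.012, -0.12, 0.01, 0], [0, 0.3, 50, -0.013, -0.15, 0.011, 0]],
])

```text
time: 11.62
eef_pos: [0.4918, 0.073, 0.1414]
tcp_rot: [0.492, 0.871, 0.0, -0.001]
contact_force: [0.5, -0.1, -0.1]
opening: 0.272
```

Run:
```python
from tgt import *
rows([(at(.06),O)])
```

```text
t 11.62 p [0.4918 0.073  0.1414] z [-9.0e-04  1.4e-03 -1.0e+00] yyaw 0.5431 F [ 0.54 -0.13 -0.12] T [-0.016 -0.003  0.018] op 0.272 q [-0.06 -0.01  2.08  0.    1.07 -0.6 ]
[-22.0, -4.0, 19.8, -0.0892, -0.0668, 0.0155]
```

>>> move_arm([
  [[-5.5, -1, 5, -0.022, -0.017, 0, 0], [-11, -2, 10, -0.045, -0.034, 0.002, 0], [-16.5, -3, 15, -0.067, -0.05, 0.006, 0], [-22, -4, 20, -0.089, -0.067, 0.01, 0], [-22, -4, 20, -0.089, -0.067, 0.014, 0]],
])

```text
time: 12.25
eef_pos: [0.4783, -0.0388, 0.1252]
tcp_rot: [0.627, 0.755, 0.148, 0.121]
contact_force: [0.6, -0.4, -0.9]
opening: 0.274
```

```bash
cat > look.py <<'E'
from tgt import *
import sys
t=sys.argv[1]; h=[float(v) for v in sys.argv[2:]]
A={}
for n in('side','top'):
  A[n]=save(n,n+t+'.png'); x,y={'side':(255,190),'top':(240,190)}[n]
  cv2.imwrite(f'pics/{n}{t}z.png',cv2.resize(A[n][y-45:y+40,x-50:x+60,::-1],None,fx=6,fy=6,interpolation=cv2.INTER_CUBIC))
rows([(at(k),O) for k in h])
s=get_state(); n=-M[:,2]; d=np.array(s['eef_pos'])-C
print('in card frame up,left,n:',(d@np.array([M[:,1],np.cross(n,M[:,1]),n]).T).round(4),'F card',(np.array(s['contact_force'])@np.array([M[:,1],np.cross(n,M[:,1]),n]).T).round(2))
E
python3 look.py 7 .06 .02
```

```text
t 12.35 p [ 0.4795 -0.0376  0.126 ] z [ 0.3686  0.0722 -0.9268] yyaw 0.1883 F [ 0.01 -0.76 -0.57] T [-0.067  0.211 -0.01 ] op 0.274 q [-0.4  -0.23  2.34  0.32  0.73 -0.8 ]
[-0.2, 0.0, -0.3, -0.0004, 0.0009, 0.0006]
[-0.2, 0.0, -0.3, -0.0004, 0.001, 0.0406]
in card frame up,left,n: [-0.0009  0.0004  0.0951] F card [-0.34 -0.75 -0.48]
```

View pics/side7z.png

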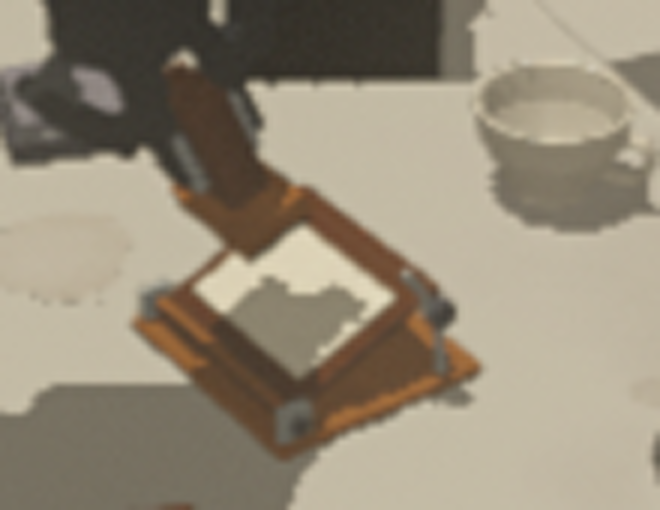

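View pics/top7z.png

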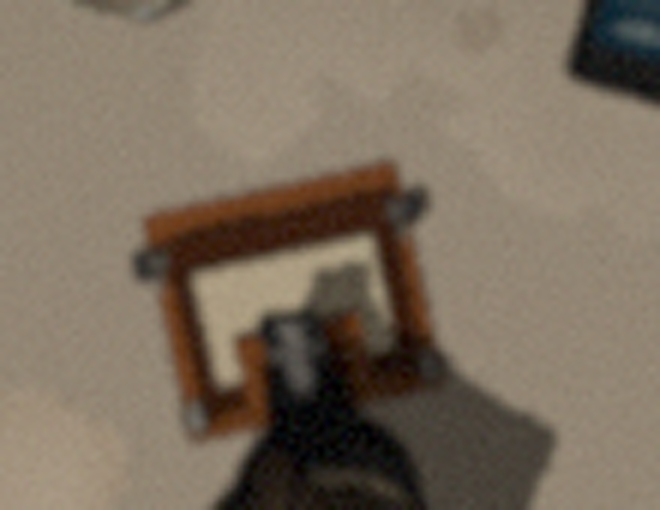

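```bash
cat > ov.py <<'E'
from tgt import *
from fit import STAMP,box
import sys
t=sys.argv[1]; off=.0345
s=get_state(); p=np.array(s['eef_pos']); Rt=R.from_quat(s['tcp_rot']).as_matrix()
# stamp frame: origin face; y ~ tool y, z=-tool z
S=np.array([np.cross(Rt[:,1],-Rt[:,2]),Rt[:,1],-Rt[:,2]]).T; o=p+Rt[:,2]*off
E=[(0,1),(2,3),(4,5),(6,7),(0,2),(1,3),(4,6),(5,7),(0,4),(1,5),(2,6),(3,7)]
for n in('side','top'):
  im=cv2.imread(f'pics/{n}{t}.png');x,y={'side':(255,190),'top':(240,190)}[n]
  f=7;z=cv2.resize(im[y-45:y+40,x-50:x+60],None,fx=f,fy=f,interpolation=cv2.INTER_CUBIC)
  def dr(pts,edges,c):
    q=(proj(n,pts)-[x-50,y-45]+.5)*f
    for a,b in edges: cv2.line(z,tuple(np.round(q[a]).astype(int).tolist()),tuple(np.round(q[b]).astype(int).tolist()),c,1)
  for h,c in((box(.06,.04,.004,.018),(0,255,0)),(box(.04,.024,.022,.084),(255,255,0))): dr(h@S.T+o,E,c)
  cd=box(.06,.09,0,0)@(np.array([M[:,1],np.cross(-M[:,2],M[:,1]),-M[:,2]]))+C
  dr(cd,E,(0,0,255))
  cv2.imwrite(f'pics/{n}{t}o.png',z)
E
python3 ov.py 7
```

```text
(no output)
```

View pics/side7o.png

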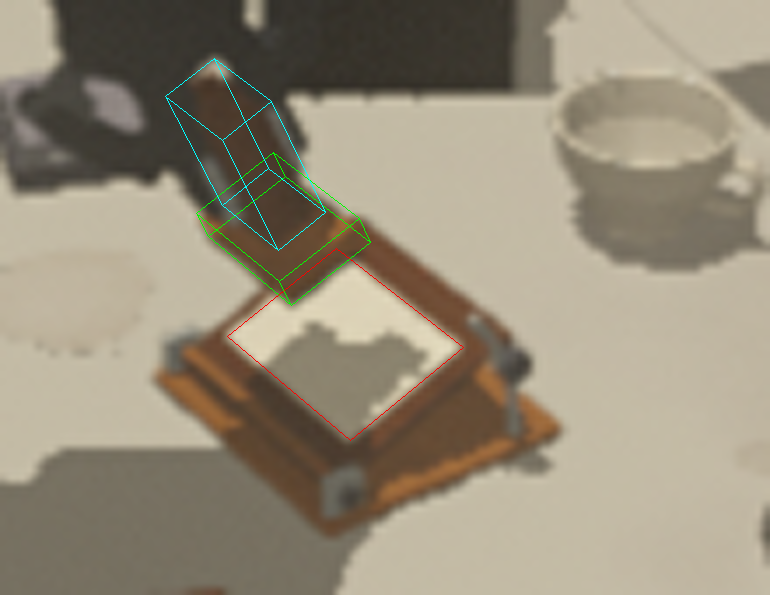

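View pics/top7o.png

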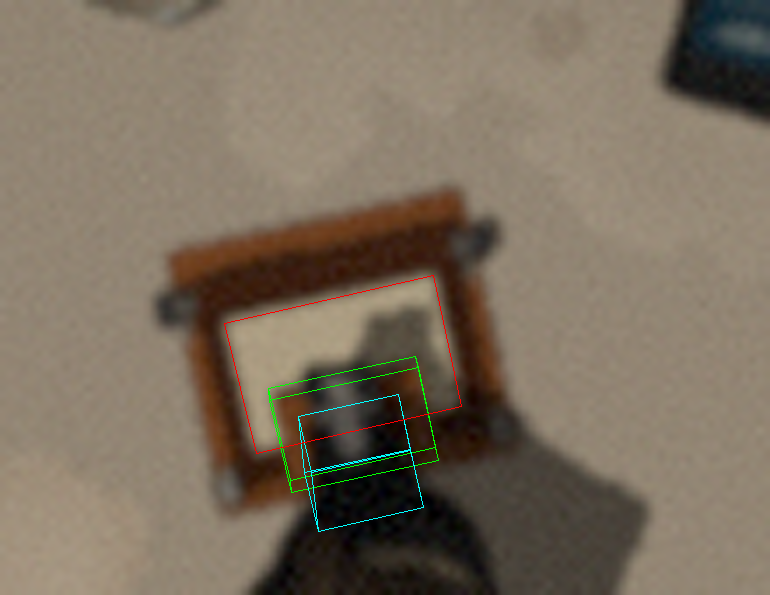

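>>> move_arm([
  [[-0.2, 0, -0.3, 0, 0.001, 0.01, 0], [-0.2, 0, -0.3, 0, 0.001, 0.02, 0], [-0.2, 0, -0.3, 0, 0.001, 0.03, 0], [-0.2, 0, -0.3, 0, 0.001, 0.048, 0], [-0.2, 0, -0.3, 0, 0.001, 0.048, 0]],
])

```text
time: 12.98
eef_pos: [0.4973, -0.0332, 0.08]
tcp_rot: [0.623, 0.758, 0.148, 0.121]
contact_force: [0.9, 0.6, -1.5]
opening: 0.267
```

```bash
python3 look.py 8 .01 .003;  python3 ov.py 8
```

```text
t 13.07 p [ 0.4981 -0.0337  0.0817] z [ 0.3711  0.0732 -0.9257] yyaw 0.1944 F [ 1.27 -0.52 -0.28] T [-0.102  0.253  0.032] op 0.27 q [-0.38 -0.09  2.33  0.37  0.61 -0.84]
[0.0, 0.0, 0.1, -0.0007, 0.0, 0.0024]
[0.0, 0.0, 0.1, -0.0007, 0.0, 0.0094]
in card frame up,left,n: [-0.      0.0007  0.0469] F card [ 0.96 -0.75 -0.7 ]
```

View pics/side8o.png

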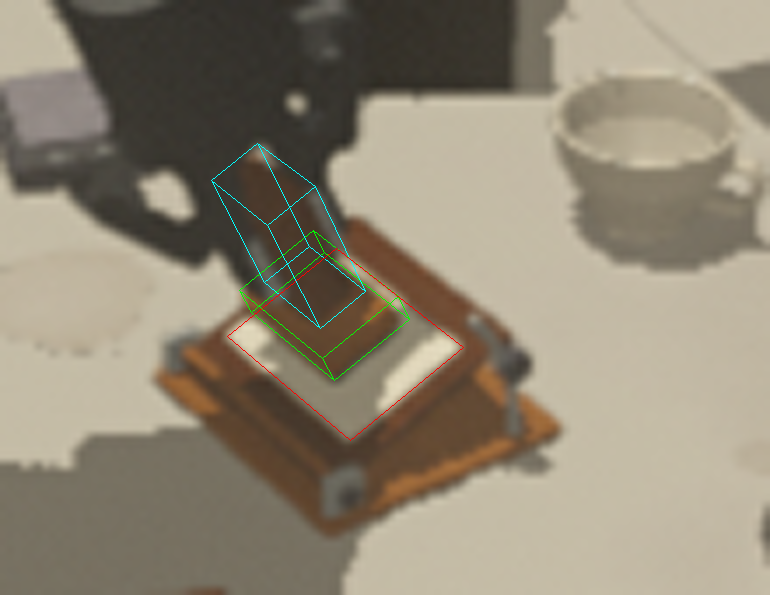

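View pics/top8o.png

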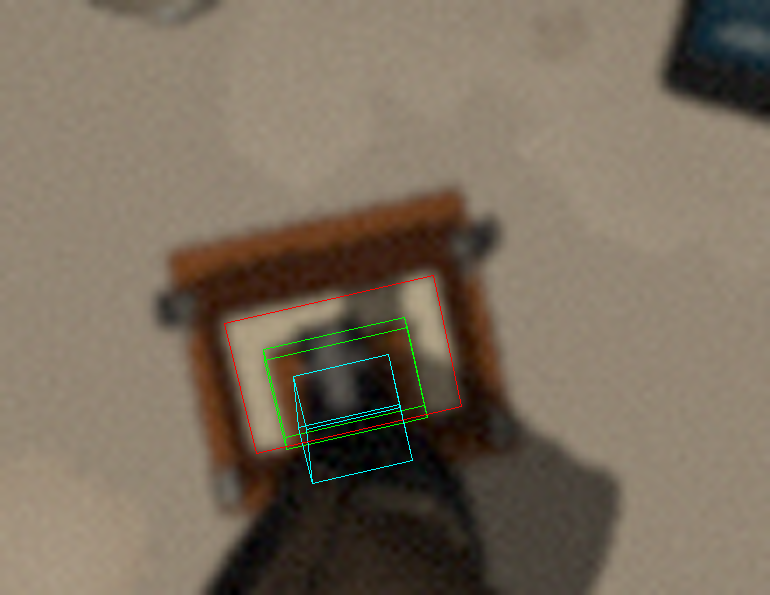

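View pics/side8z.png

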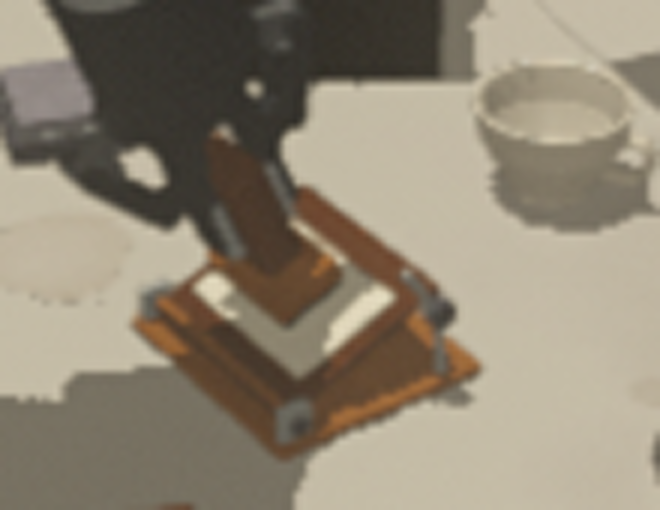

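View pics/top8z.png

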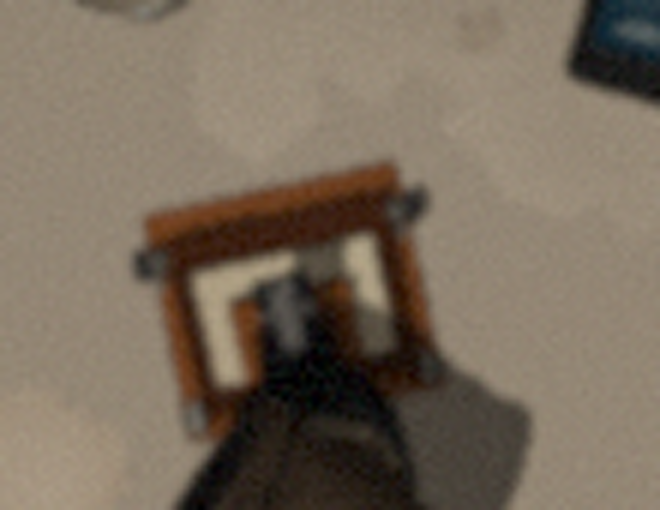

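```bash
cat > rect.py <<'E'
from tgt import *
import sys
t=sys.argv[1]
B=np.array([M[:,1],np.cross(-M[:,2],M[:,1]),-M[:,2]])
s=get_state(); hf=(np.array(s['eef_pos'])-C)@B[2]-.0345
A={n:np.mean([read_camera(n).astype(np.float32) for _ in range(4)],0) for n in('side','top')}
print('face h',hf)
out=[]
for n in('side','top'):
  for h in(hf+.018,0.):
    # 0.25 mm per px; rows: up slope from +.06 to -.06 ; cols: left +.06 -> -.06
    u,l=np.meshgrid(np.arange(.06,-.06,-.0004),np.arange(.06,-.06,-.0004),indexing='ij')
    P=C+u[...,None]*B[0]+l[...,None]*B[1]+h*B[2]
    q=proj(n,P.reshape(-1,3)).reshape(*u.shape,2).astype(np.float32)
    w=cv2.remap(A[n],q[...,0],q[...,1],cv2.INTER_CUBIC)
    w=np.clip(w*(1.5 if n=='top' else 1.2),0,255).astype(np.uint8)[:,:,::-1].copy()
    f=lambda U,L:(int(round((.06-L)/.0004)),int(round((.06-U)/.0004)))
    cc=(.03,.045) if h==0 else (.02,.03)
    cv2.rectangle(w,f(cc[0],cc[1]),f(-cc[0],-cc[1]),(0,0,255) if h==0 else (0,255,0),1)
    out.append(w)
cv2.imwrite(f'pics/rect{t}.png',np.vstack([np.hstack(out[:2]),np.hstack(out[2:])]))
E
python3 rect.py 8
```

```text
face h 0.012351857888621275
```

View pics/rect8.png

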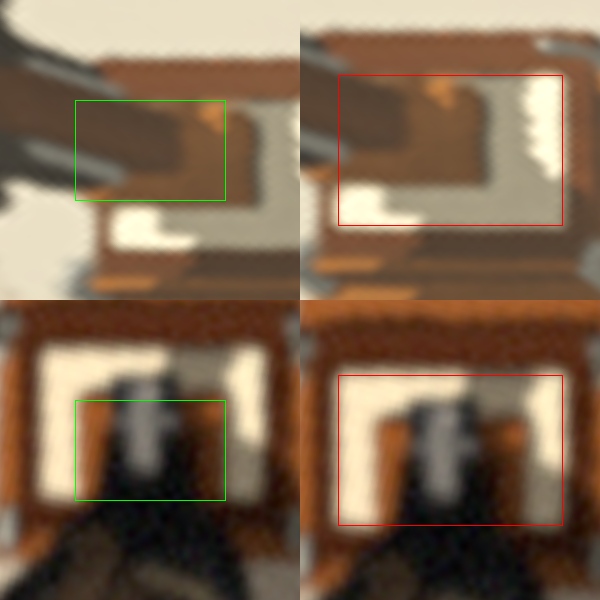

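```bash
sed -i 's/(hf+.018,0.)/(hf+.018,hf+.004)/' rect.py; python3 rect.py 8b
```

```text
face h 0.012927163838978226
```

View pics/rect8b.png

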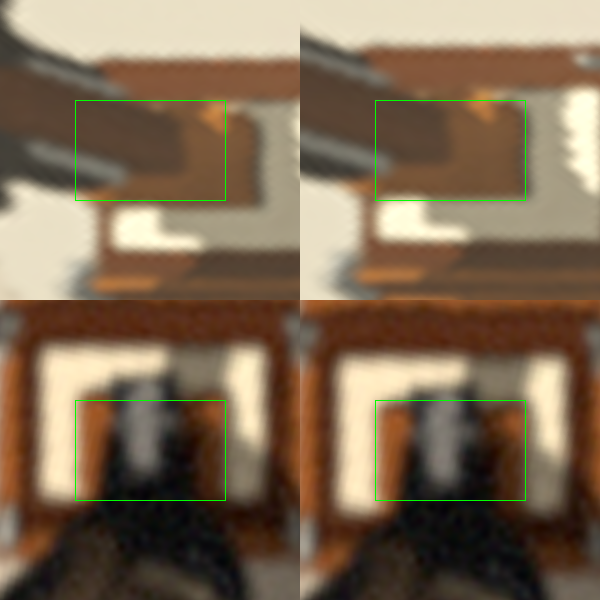

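```bash
cat > nx.py <<'E'
from tgt import *
import sys
rows([(at(float(h),-.001,.0022),O) for h in sys.argv[1:]])
s=get_state(); B=np.array([M[:,1],np.cross(-M[:,2],M[:,1]),-M[:,2]])
print('card frame',(B@(np.array(s['eef_pos'])-C)).round(4),'F',(B@np.array(s['contact_force'])).round(2),'T',(B@np.array(s['wrist_torque'])).round(3))
r=(O.inv()*R.from_quat(s['tcp_rot'])).as_rotvec(degrees=True); print('rot err tool axes deg',r.round(2))
E
python3 nx.py .004 .001
```

```text
t 13.88 p [ 0.4981 -0.034   0.0819] z [ 0.3718  0.0728 -0.9255] yyaw 0.194 F [-0.56  0.27 -0.4 ] T [-0.038  0.266  0.022] op 0.275 q [-0.38 -0.1   2.33  0.37  0.61 -0.84]
[0.0, 0.0, 0.1, 0.0018, -0.001, 0.0086]
[0.0, 0.0, 0.1, 0.0018, -0.001, 0.0116]
card frame [-0.      0.0004  0.0471] F [-0.61  0.37 -0.18] T [0.021 0.269 0.015]
rot err tool axes deg [-0.03  0.01 -0.05]
```

>>> move_arm([
  [[0, 0, 0, 0.001, -0.0005, 0.002, 0], [0, 0, 0, 0.002, -0.001, 0.005, 0], [0, 0, 0, 0.002, -0.001, 0.0085, 0], [0, 0, 0, 0.002, -0.001, 0.01, 0], [0, 0, 0, 0.002, -0.001, 0.01, 0]],
])

```text
time: 14.5
eef_pos: [0.5005, -0.0314, 0.072]
tcp_rot: [0.623, 0.758, 0.149, 0.123]
contact_force: [0.2, 0.0, -0.9]
opening: 0.269
```

```bash
python3 nx.py 0 -.002; python3 rect.py 9
```

```text
t 14.5 p [ 0.5005 -0.0314  0.072 ] z [ 0.3714  0.0729 -0.9256] yyaw 0.1939 F [ 0.19  0.01 -0.9 ] T [-0.039  0.273 -0.049] op 0.269 q [-0.37 -0.07  2.33  0.38  0.58 -0.85]
[0.0, 0.0, 0.0, -0.0003, 0.0001, 0.0024]
[0.0, 0.0, 0.0, -0.0003, 0.0001, 0.0044]
card frame [-0.0011  0.0025  0.0369] F [-0.16 -0.02 -0.91] T [-0.005  0.276 -0.051]
rot err tool axes deg [-0.01  0.02 -0.05]
face h 0.002412921539325208
```

View pics/rect9.png

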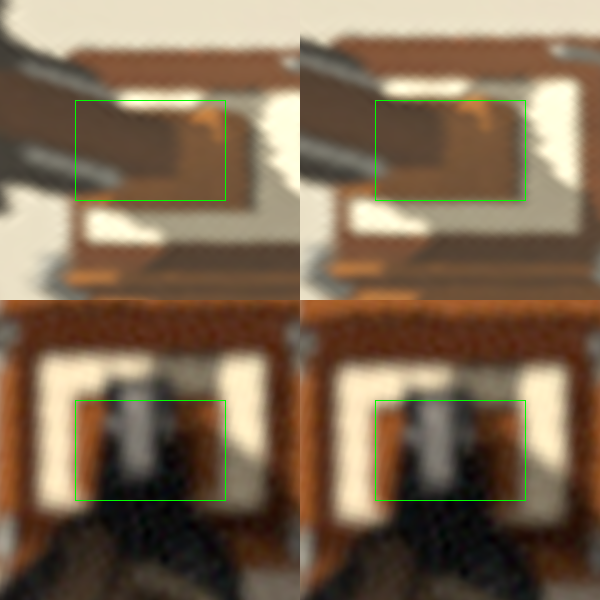

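>>> move_arm([
  [[0, 0, 0, -0.0003, 0, 0.001, 0], [0, 0, 0, -0.0003, 0, 0.002, 0], [0, 0, 0, -0.0003, 0, 0.003, 0], [0, 0, 0, -0.0003, 0, 0.004, 0], [0, 0, 0, -0.0003, 0, 0.004, 0]],
])

```text
time: 15.52
eef_pos: [0.5018, -0.0316, 0.07]
tcp_rot: [0.623, 0.758, 0.149, 0.122]
contact_force: [-15.7, -1.9, 16.3]
opening: 0.269
```

```bash
python3 nx.py 0 -.002
```

```text
t 15.53 p [ 0.5018 -0.0316  0.07  ] z [ 0.3702  0.0737 -0.926 ] yyaw 0.1958 F [-15.72  -1.92  16.31] T [-0.151  1.474 -0.084] op 0.269 q [-0.37 -0.06  2.33  0.38  0.58 -0.85]
[-0.1, -0.1, 0.2, 0.0002, -0.0002, 0.0]
[-0.1, -0.1, 0.2, 0.0002, -0.0002, 0.002]
card frame [-0.0008  0.002   0.0345] F [-8.45  1.13 21.07] T [ 0.092  1.476 -0.129]
rot err tool axes deg [ 0.05  0.08 -0.15]
```

>>> move_arm([
  [[0, 0, 0.1, 0.0002, -0.0005, 0.0015, 0], [0, 0, 0.1, 0.0002, -0.001, 0.0012, 0], [0, 0, 0.1, 0.0002, -0.0012, 0.0012, 0], [0, 0, 0.1, 0.0002, -0.0012, 0.0012, 0], [0, 0, 0.1, 0.0002, -0.0012, 0.0012, 0]],
])

```text
time: 16.15
eef_pos: [0.5017, -0.0317, 0.07]
tcp_rot: [0.623, 0.758, 0.149, 0.122]
contact_force: [-8.1, 0.2, 11.1]
opening: 0.273
```

```bash
python3 nx.py 0 -.002
```

```text
t 16.15 p [ 0.5017 -0.0317  0.07  ] z [ 0.3711  0.074  -0.9257] yyaw 0.1948 F [-8.14  0.25 11.12] T [0.076 0.769 0.116] op 0.273 q [-0.37 -0.06  2.33  0.38  0.58 -0.85]
[0.0, -0.1, 0.1, 0.0002, -0.0001, 0.0001]
[0.0, -0.1, 0.1, 0.0002, -0.0001, 0.0021]
card frame [-0.0009  0.002   0.0346] F [-3.14  1.8  13.3 ] T [0.249 0.741 0.024]
rot err tool axes deg [-0.    0.08 -0.1 ]
```

```bash
python3 rect.py 10; python3 look.py 10 0; python3 nx.py 0; sleep 0
```

```text
face h 7.825178088698148e-05
t 16.65 p [ 0.5017 -0.0317  0.07  ] z [ 0.3711  0.074  -0.9256] yyaw 0.1949 F [-9.62  0.05 11.23] T [0.092 0.699 0.052] op 0.271 q [-0.37 -0.06  2.33  0.38  0.58 -0.85]
[0.0, -0.1, 0.1, -0.002, 0.0009, 0.0001]
in card frame up,left,n: [-0.0009  0.002   0.0346] F card [-4.49  1.89 13.96]
t 16.65 p [ 0.5017 -0.0317  0.07  ] z [ 0.3711  0.074  -0.9256] yyaw 0.1949 F [-9.62  0.05 11.23] T [0.092 0.699 0.052] op 0.271 q [-0.37 -0.06  2.33  0.38  0.58 -0.85]
[0.0, -0.1, 0.1, 0.0002, -0.0001, 0.0001]
card frame [-0.0009  0.002   0.0346] F [-4.49  1.89 13.96] T [ 0.227  0.668 -0.036]
rot err tool axes deg [-0.    0.08 -0.1 ]
```

View pics/rect10.png

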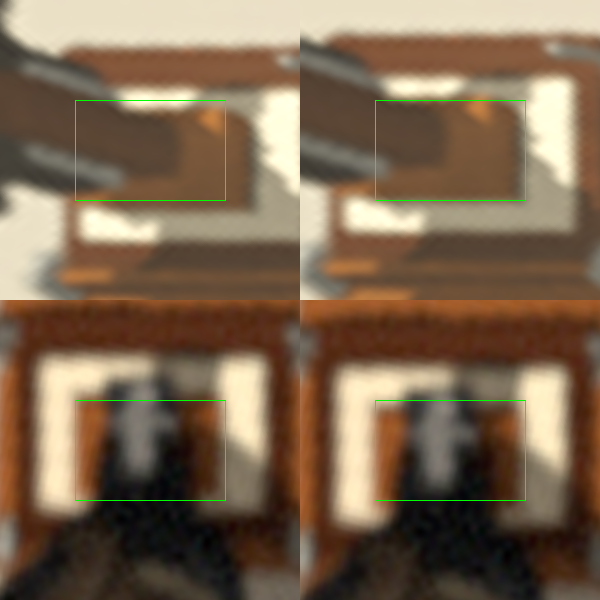

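View pics/side10z.png

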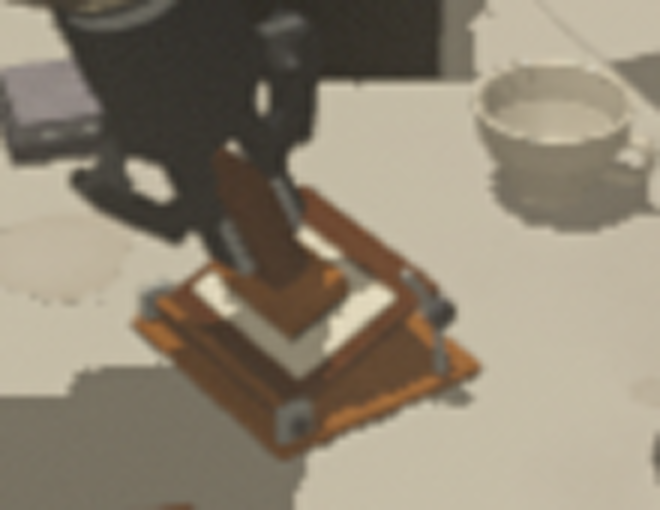

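```bash
cat > avg.py <<'E'
from tgt import *
B=np.array([M[:,1],np.cross(-M[:,2],M[:,1]),-M[:,2]])
F=[];T=[];Q=[];Pn=[]
for i in range(10):
    read_camera('top'); s=get_state(); F.append(B@s['contact_force']);T.append(B@s['wrist_torque'])
    Q.append((O.inv()*R.from_quat(s['tcp_rot'])).as_rotvec(degrees=True));Pn.append(B@(np.array(s['eef_pos'])-C))
F,T,Q,Pn=[np.array(v) for v in(F,T,Q,Pn)]
print(s['time'],'F',F.mean(0).round(2),F.std(0).round(2),'T',T.mean(0).round(3),T.std(0).round(3),'rot',Q.mean(0).round(3),Q.std(0).round(3),'p',Pn.mean(0).round(5))
E
python3 avg.py
```

```text
17.15 F [-3.56  1.71 13.9 ] [0.61 0.34 0.29] T [ 0.236  0.703 -0.037] [0.022 0.038 0.016] rot [ 0.     0.084 -0.099] [0.001 0.001 0.001] p [-0.00089  0.002    0.03458]
```

>>> move_arm([
  [[-0.2, 0, 0.1, 0.0002, -0.0013, 0.0011, 0], [-0.4, 0, 0.1, 0.0002, -0.0014, 0.0011, 0], [-0.5, 0, 0.1, 0.0002, -0.0015, 0.0011, 0], [-0.5, 0, 0.1, 0.0002, -0.0015, 0.0011, 0], [-0.5, 0, 0.1, 0.0002, -0.0015, 0.0011, 0]],
])

```text
time: 17.77
eef_pos: [0.5014, -0.0317, 0.0698]
tcp_rot: [0.623, 0.757, 0.153, 0.125]
contact_force: [-5.6, 1.1, 8.2]
opening: 0.274
```

```bash
python3 avg.py
```

```text
18.275 F [-2.3   1.86  9.25] [0.48 0.58 0.49] T [0.236 0.436 0.005] [0.034 0.028 0.046] rot [-0.577  0.083 -0.043] [0.002 0.001 0.002] p [-0.00126  0.00202  0.03446]
```

>>> move_arm([
  [[-0.4, 0, 0, 0, -0.0012, 0.0012, 0], [-0.7, 0, 0, 0, -0.0014, 0.0013, 0], [-1, 0, 0, 0, -0.0016, 0.0014, 0], [-1, 0, 0, 0, -0.0016, 0.0014, 0], [-1, 0, 0, 0, -0.0016, 0.0014, 0]],
])

```text
time: 18.9
eef_pos: [0.5009, -0.0319, 0.0696]
tcp_rot: [0.621, 0.756, 0.16, 0.13]
contact_force: [-11.5, -0.7, 14.8]
opening: 0.27
```

```bash
python3 avg.py
```

```text
19.4 F [-4.31  2.82 17.61] [0.43 0.48 0.51] T [ 0.316  1.229 -0.066] [0.029 0.028 0.024] rot [-1.602  0.144 -0.12 ] [0.002 0.002 0.002] p [-0.00171  0.00199  0.03452]
```

>>> move_arm([
  [[0.3, 0, 0, 0.0002, -0.001, 0.0011, 0], [0.6, 0, 0.1, 0.0003, -0.0008, 0.0011, 0], [0.8, 0, 0.1, 0.0003, -0.0007, 0.0011, 0], [0.8, 0, 0.1, 0.0003, -0.0007, 0.0011, 0], [0.8, 0, 0.1, 0.0003, -0.0007, 0.0011, 0]],
])

```text
time: 20.02
eef_pos: [0.5013, -0.0317, 0.0696]
tcp_rot: [0.622, 0.757, 0.155, 0.126]
contact_force: [-6.5, 0.5, 8.2]
opening: 0.271
```

```bash
python3 avg.py
```

```text
20.525 F [-2.59  1.67 10.56] [0.38 0.52 0.66] T [ 0.089  0.729 -0.041] [0.031 0.027 0.018] rot [-0.859  0.14  -0.071] [0.001 0.001 0.002] p [-0.00136  0.00204  0.03442]
```

>>> move_arm([
  [[0, -0.1, 0, 0.0002, -0.0011, 0.0012, 0], [0, -0.2, 0, 0.0003, -0.0012, 0.0014, 0], [0, -0.2, 0.1, 0.0003, -0.0012, 0.0015, 0], [0, -0.2, 0.1, 0.0003, -0.0012, 0.0015, 0], [0, -0.2, 0.1, 0.0003, -0.0012, 0.0015, 0]],
])

```text
time: 21.15
eef_pos: [0.5013, -0.0317, 0.0696]
tcp_rot: [0.622, 0.757, 0.154, 0.128]
contact_force: [-10.4, -0.6, 13.5]
opening: 0.273
```

```bash
python3 avg.py
```

```text
21.65 F [-4.19  1.19 16.27] [0.38 0.41 0.38] T [ 0.274  1.09  -0.018] [0.032 0.033 0.023] rot [-0.896 -0.04  -0.064] [0.001 0.001 0.002] p [-0.00133  0.00204  0.03438]
```

```bash
python3 rect.py 11; python3 look.py 11 0;python3 avg.py
```

```text
face h -0.00013065432897005347
t 22.15 p [ 0.5013 -0.0317  0.0696] z [ 0.3856  0.0747 -0.9196] yyaw 0.1942 F [-8.97 -0.1  13.93] T [0.02  1.12  0.109] op 0.269 q [-0.37 -0.07  2.34  0.4   0.56 -0.88]
[0.9, 0.0, 0.1, -0.002, 0.0013, -0.0001]
in card frame up,left,n: [-0.0013  0.002   0.0344] F card [-2.9   1.62 16.23]
22.65 F [-3.88  1.06 16.14] [0.37 0.67 0.63] T [ 0.29   1.089 -0.007] [0.039 0.028 0.032] rot [-0.896 -0.04  -0.064] [0.002 0.002 0.001] p [-0.00133  0.00203  0.03438]
```

View pics/rect11.png

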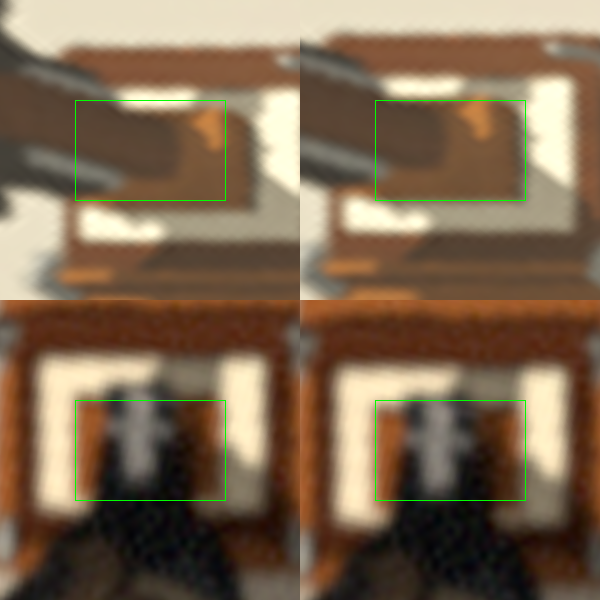

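View pics/side11.png

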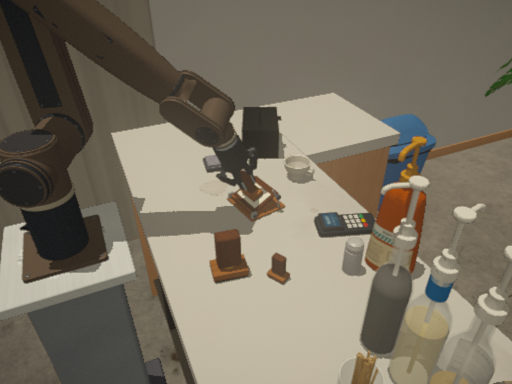

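The rectified views show the stamp in the middle of the card to within about 1 mm and parallel to it. In the side picture the cup, terminal, shaker and both other stamps stand where they were. The push is steady at about 16 N, so I'm handing in.

```bash
python3 -c "
from plant import ticket
print(ticket.sign_off())"
```

```text
the job is handed in; nothing more can be done
None
```

I inked the stamp and handed the job in with it still gripped and pressed on the card, at about 22.7 s of the 50 s allowed.

- **Stamp:** Of the three stamps I took the one whose fitted size was 0.98 of the size given. The other two came out at 0.73 and 1.36.
- **Ink pad:** I pressed until the force rose steeply, to about 33 N. The pad then sat at about 16 mm height, its firm stop, and I lifted the stamp straight off.
- **Position on the card:** Both cameras show the stamp within about 1 mm of the middle and parallel to the card.
- **Push:** It held steady at about 16 N along the card's normal, with about 4 N sideways.
- **Flushness:** My first tilt, 0.388 rad from the images, put the contact on the upper edge. I probed by force and settled at about 0.404 rad. The estimated centre of pressure is now about 5 mm from the middle, well inside the stamp face.
- **Surroundings:** The cup, terminal, shaker and the other two stamps look unmoved in the last side picture, and the card rest in the rectified views. I compared them by eye only.

**Least certain:** the centre of pressure depends on a wrist lever arm I estimated at about 0.175 m, so it could be a few millimetres off. The tilt could be off by about 0.2 to 0.3 degrees.

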